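# Hang the dial gauge on its hook, dial outward

## Robot

A 6-joint arm with a two-finger parallel gripper is mounted at the origin on the work surface. World frame = base frame: x ahead of the robot, y to its left, z up, the work surface at z = 0. Lengths are in mm, angles in rad, forces in N, time in s.
With the tool pointing down it reaches from about 375 to 975 mm from the base axis. Payload 3.8 kg.
Tool frame: the origin (TCP) lies between the finger pads; the fingertips stand 25 mm ahead of it and the grasp point (between the pads) lies 6 mm ahead of it (manip.tips_ahead is the distance from the TCP to the fingertips, in mm); z points along the fingers, y is the line along which they close (so a half turn about z gives the same grasp; the last joint's range is limited). The gripper opens to 85 mm and grips with 20 to 120 N. Pads are 22 mm wide; open, the fingers measure 114 mm over their backs; the gripper's body (76 mm by 85 mm) begins 54 mm behind the grasp point. The pads swing forward as they close: fully open they stand 13 mm farther back than shut.
Start: joints at [-1.215, 0.264, 1.604, -0, 1.274, -0.037], TCP at [258.369, -623.59, 256.28] pointing down, gripper open.
Joint ranges: [-2.63, 2.63], [-0.94, 2.18], [0.31, 2.57], [-1.31, 4.45], [0, 2.66], [-2.55, 2.55]. Speed limits (rad/s): [2.57, 2.57, 3.14, 3.14, 3.14, 3.14].

## Interface

Orientations are given as [roll, pitch, yaw] about the fixed x, y, z axes, in that order (R = Rz(yaw) Ry(pitch) Rx(roll)).
In Python, from workcell import manip gives the robot as it stands.
- The arm moves only by the tool carry_out, never from a script. Its argument "plan" is a list that holds one entry, the list of rows, each a list of 7 numbers: the turn, a rotation vector about the tool's x, y, z in rad, then the shift along the tool's x, y, z in cm, then the closure, from 0 (fully open) to 1 (shut). A call has 1 to 8 rows; each row shifts and turns the commanded pose from where the row before left it, along the tool's axes as they then stand; what a row does not reach is not made up. A row lasts 1/10 s, in which the tool goes at most 50 mm and 8.59 degrees, less where a joint would pass 70% of its speed; a pose out of reach is approached as far as the arm can. A call with a gripper value outside its range is refused whole. The fingers move at their own pace and stop on an object; the grip force is fixed at half the most. Time passes only in rows, so rows that do not move let the fingers close. It gives the time, the measured TCP pose, the force, the opening and the grip force at its end, in the units of the state.
- manip.get_state(): the state, without advancing time (a new reading comes with each control period).
- manip.get_image(name): name is "scene" or "top"; returns a dict with "color" (400x640x3 uint8, red, green, blue), "intrinsics" (3x3 intrinsics, pixels), "view" (4x4, takes a point from world to camera coordinates). Camera axes: x right, y up, looking along -z (the intrinsics and any distortion apply to the point x, -y, -z); pixel columns grow to the right and rows downward; lengths in mm; the calibration is good to about 2 mm. A picture is of the moment at which its call begins. There is no depth.
- manip.close_job(): hands the job in; it is judged then, once.
Trained networks look in a picture, given as the dict that the camera call returned (one of the last four; its "shot" number tells which), for a name from the list of things; names that differ only in an ending like _2 or _b are one class to them, and where a whole thing is asked for, a point or a joint stands for the part that bears it (a point fixed in the world has none). Each returns a list of dicts, best first, with "score" (0 to 1); they miss things now and then, are a little off and sometimes report something else, mostly with a low value. They report only what shows in the picture. A call takes as long as a camera call. They do not tell look-alikes from the thing itself.
- manip.search_frame(picture, target): "extent" ([left, top, right, bottom] in pixels, round what is visible of it).
- manip.landmark_of(picture, target): "at" ([column, row] in pixels: a listed point, or the origin of a listed thing).
The state is a dict: "time": time; "joints": joint angles; "qd": joint speeds; "tau": joint torques, N m; "position": TCP position; "eef_rot": TCP orientation; "force": force on the tool from outside, world axes, zero at the start; "ft_torque": the same for the moment, N m; "finger_gap": finger opening in mm; "finger_force": force on a finger pad.
Only numpy, scipy, OpenCV 4.12 (cv2) and the standard library are available. Lean on these libraries where they do the work, as an engineer would, in place of code of your own. Each camera call takes 0.05 s, during which the arm holds its last target. There are 200 camera calls.

## Task

Hang the dial gauge unit by its window on the upturned hook of the white post, with the dial facing outward, away from the post, and let it hang there still and straight. Leave the plain box of the same shape and the pneumatic cylinder where they are.

Things in the scene. Friction and masses are not known exactly. Their poses are not given: they have to be found in the camera images.
- gauge: Loose upright unit, 0.25-0.5 kg. Aluminium housing 40 (x) x 70 (y) x 60 mm tall; 54 mm round dial, 10 mm proud of its +x face. On top, centred, a dark steel frame 10 mm thick (x), 70 wide: window 50 wide, z 60-104 mm; top bar to 116; then a grip tab 36 wide (y) to z 154, pinched from above across its 10 mm. Origin: centre of housing underside. x: straight out of the dial, z up.
- hook: Fixed white post: column 30 (x) x 40 mm, 142 tall. On it a level dark hook bar 16 wide (y), 8 thick, upper side z 150 mm, running out along +x from the column face (x 15); tip at x 85-93 turned up to z 162, the highest point. Seat for the window's top bar: x 55-65; thread the window over the tip along -x, then lower. Origin: column centre at bench level. x: outward along the hook, z up.
- blank_box: Bystander, loose and upright: same housing, frame, window and tab as the gauge unit, but both faces bare, no dial. Origin: centre of underside, z up.
- cylinder: Bystander, loose: compact pneumatic cylinder lying on the bench, aluminium block 80 x 40 x 40 mm (x -55 to 25 mm) with a steel rod along +x to 62 mm and two brass ports on top (to 50 mm high). Origin: at bench level below its axis; x along the rod, z up.
Not all that is in view belongs to the job. Of the things like the hook, leave any that is blue; of the rest the larger one is meant.

How it is judged:
By the outcome, as a careful person would: the job done as asked, in the order asked, and still so for the second after the job is handed in, with the robot touching nothing.
It also fails if it takes over 45 s, if anything falls off the work surface, if the arm or the gripper's body presses on something with over 40 N, if the wrist force passes 120 N, or if a joint passes its speed limit or range.

## Working session

There is one attempt and no reset: what is moved stays moved. The work goes in short steps, Python scripts to look and compute and a tool call to move; the robot and the scene stay as the last step left them, time stands still between calls to the robot, and variables do not carry over. Pictures are saved under pics/ and viewed, at most 10 in all, crops included, and the job is handed in when it is done.

Besides the shell and the picture viewer there is one more tool, called after "Call:" in YAML: its name, and indented under it one key for each argument. carry_out: Moves the arm, as the interface text tells. Its arguments: {"type":"object","properties":{"plan":{"type":"array"}},"required":["plan"]}

```bash
mkdir -p pics; ls; cat > h.py <<'E'
import numpy as np, cv2
from workcell import manip
def shot(name,fn=None):
    p=manip.get_image(name)
    if fn: cv2.imwrite('pics/'+fn,p["color"][:,:,::-1])
    return p
def proj(p,X):
    X=np.atleast_2d(X).astype(float);V=np.array(p["view"]);K=np.array(p["intrinsics"])
    c=X@V[:3,:3].T+V[:3,3];c=c*[1,-1,-1];u=c@K.T
    return u[:,:2]/u[:,2:]
def ray(p,uv,z):
    V=np.array(p["view"]);K=np.array(p["intrinsics"])
    d=np.linalg.inv(K)@[uv[0],uv[1],1];d=V[:3,:3].T@(d*[1,-1,-1]);o=-V[:3,:3].T@V[:3,3]
    return o+d*(z-o[2])/d[2]
E
python3 - <<'E'
from h import *
for n in ("scene","top"):
    p=shot(n,n+"0.png"); print(n,[k for k in p], np.round(-np.array(p["view"])[:3,:3].T@np.array(p["view"])[:3,3]))
    for t in ("gauge","hook","blank_box","cylinder"):
        for d in manip.search_frame(p,t): print(t,'box',np.round(d["extent"]),round(d["score"],2))
        for d in manip.landmark_of(p,t): print(t,'org',np.round(d["at"],1),round(d["score"],2),np.round(ray(p,d["at"],0)))
print(manip.get_state())
E
```

```text
pics
scene ['color', 'intrinsics', 'view', 'shot'] [810. 489. 516.]
gauge box [315. 155. 355. 235.] 0.56
gauge org [339.  223.5] 0.85 [485.  32.   0.]
hook box [254. 104. 324. 174.] 0.88
hook box [349. 140. 388. 197.] 0.78
hook box [238.  96. 281. 141.] 0.63
hook org [291.2 159.3] 0.66 [ 462. -226.    0.]
hook org [369.  183.5] 0.56 [351. -49.   0.]
blank_box box [410. 270. 455. 377.] 0.56
blank_box org [424.9 347.9] 0.59 [520. 321.   0.]
cylinder box [199. 231. 267. 264.] 0.93
cylinder org [233.4 253.7] 0.6 [700.   7.   0.]
top ['color', 'intrinsics', 'view', 'shot'] [ 365.  -46. 1162.]
gauge box [287. 201. 317. 223.] 0.67
gauge org [303.3 215.5] 0.98 [489.  29.   0.]
hook box [376. 179. 422. 251.] 0.9
hook box [322. 236. 353. 285.] 0.83
hook box [439. 186. 474. 241.] 0.63
hook org [334.6 263.1] 0.97 [360. -51.   0.]
hook org [456.3 218.7] 0.86 [ 469. -378.    0.]
hook org [395.9 221.1] 0.65 [ 467. -218.    0.]
blank_box box [169. 187. 211. 221.] 0.94
blank_box org [195.6 206.7] 0.71 [521. 322.   0.]
cylinder box [298. 118. 316. 159.] 0.94
cylinder org [306.7 138.7] 0.77 [701.  16.   0.]
{'time': 0.9, 'joints': array([-1.21489085e+00,  2.63878087e-01,  1.60396495e+00,  1.86219909e-05,
        1.27370549e+00, -3.69007298e-02]), 'qd': array([ 0.00088333, -0.00191825,  0.00197808,  0.00053331, -0.0016326 ,
        0.00088107]), 'tau': array([-2.29653451e-04, -5.15049005e+01, -3.67730355e+01,  1.60756980e-05,
        6.13046068e-04,  2.62844402e-06]), 'position': array([ 258.3849298 , -623.59955585,  256.31346494]), 'eef_rot': array([ 3.14154789e+00, -1.61661366e-05,  3.92800754e-01]), 'force': array([0.05721553, 0.29096064, 0.20405393]), 'ft_torque': array([0.06429979, 0.01290214, 0.03323867]), 'finger_force': 0.0, 'finger_gap': 85.35260001292296}
```

```bash
cd pics; python3 -c "
import cv2
a=cv2.imread('scene0.png')[80:400,160:480];b=cv2.imread('top0.png')[90:310,150:490]
cv2.imwrite('a.png',cv2.resize(a,None,fx=1.85,fy=1.85,interpolation=2));cv2.imwrite('b.png',cv2.resize(b,None,fx=2.3,fy=2.3,interpolation=2))"
```

```text
(no output)
```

View pics/a.png

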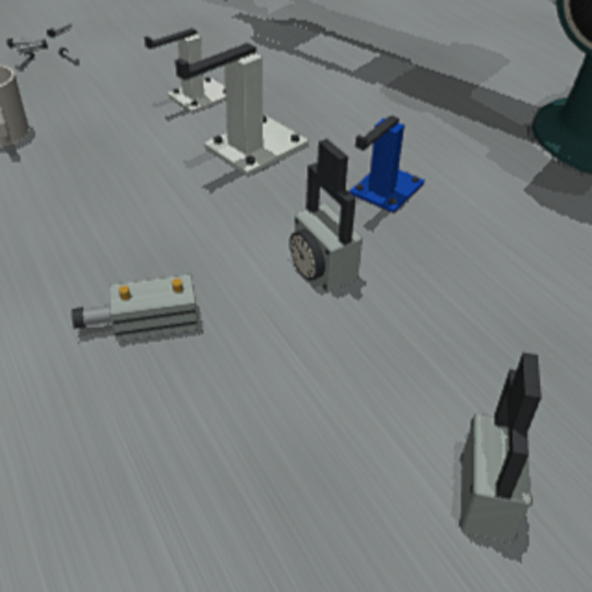

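View pics/b.png

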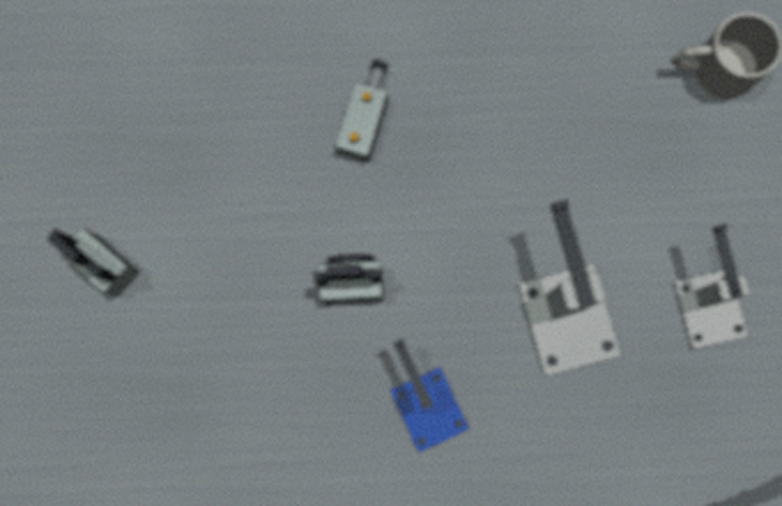

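Scene crop: the gauge is at about (325,230) with its dial facing +x, the large white post at (245,110), a smaller white one behind it, the blue one at right, and the bare box at (500,440). In the top crop the gauge is at (350,280), and the large hook runs from about (585,300) to its tip at (560,203). Next I measure axis directions.

```bash
cat > m.py <<'E'
from h import *
from scipy.optimize import least_squares
p=shot("top"); s=shot("scene")
def dark(p,box,thr):
    g=cv2.cvtColor(p["color"],cv2.COLOR_RGB2GRAY);l,t,r,b=[int(v) for v in box]
    m=np.zeros_like(g);m[t:b,l:r]=(g[t:b,l:r]<thr)
    n,lab,st,_=cv2.connectedComponentsWithStats(m);i=1+np.argmax(st[1:,4])
    ys,xs=np.nonzero(lab==i);return np.c_[xs,ys].astype(np.float32)
# gauge tab / hook bar in the top view
for nm,box,z in (("gauge",(283,197,321,226),120),("hook",(376,174,422,228),152)):
    for thr in (50,60,70):
        q=dark(p,box,thr);r=cv2.minAreaRect(q);c=cv2.boxPoints(r)
        w=np.array([ray(p,x,z)[:2] for x in c]);e=[w[1]-w[0],w[2]-w[1]]
        L=max(e,key=np.linalg.norm)
        print(nm,thr,len(q),'ctr',np.round(w.mean(0)),'len',np.round([np.linalg.norm(v) for v in e]),'dir',np.round(np.degrees(np.arctan2(L[1],L[0]))%180,1))
a=np.hstack([cv2.resize(x["color"][t:t+90,l:l+90,::-1],(390,390),interpolation=2) for x,t,l in ((p,170,360),(s,100,245))])
b=np.hstack([cv2.resize(x["color"][t:t+90,l:l+90,::-1],(390,390),interpolation=2) for x,t,l in ((p,165,258),(s,150,290))])
cv2.imwrite('pics/hk.png',a);cv2.imwrite('pics/gg.png',b)
E
python3 m.py
```

```text
gauge 50 65 ctr [490.  33.] len [52. 10.] dir 97.9
gauge 60 115 ctr [491.  26.] len [66. 14.] dir 90.8
gauge 70 151 ctr [491.  27.] len [68. 18.] dir 93.1Traceback (most recent call last):
  File "m.py", line 12, in <module>
    q=dark(p,box,thr);r=cv2.minAreaRect(q);c=cv2.boxPoints(r)
  File "m.py", line 7, in dark
    n,lab,st,_=cv2.connectedComponentsWithStats(m);i=1+np.argmax(st[1:,4])
                                                       ~~~~~~~~~^^^^^^^^^^
    return _wrapfunc(a, 'argmax', axis=axis, out=out, **kwds)
    return bound(*args, **kwds)
ValueError: attempt to get argmax of an empty sequence
```

```bash
sed -i 's/(50,60,70)/((60,70) if nm=="gauge" else (72,80,88))/' m.py; python3 m.py
```

```text
gauge 60 108 ctr [490.  26.] len [66. 13.] dir 90.8
gauge 70 151 ctr [491.  27.] len [68. 18.] dir 92.9
hook 72 155 ctr [ 503. -205.] len [ 14. 106.] dir 14.2
hook 80 265 ctr [ 502. -203.] len [ 16. 109.] dir 11.5
hook 88 292 ctr [ 503. -204.] len [ 16. 110.] dir 11.9
```

View pics/hk.png

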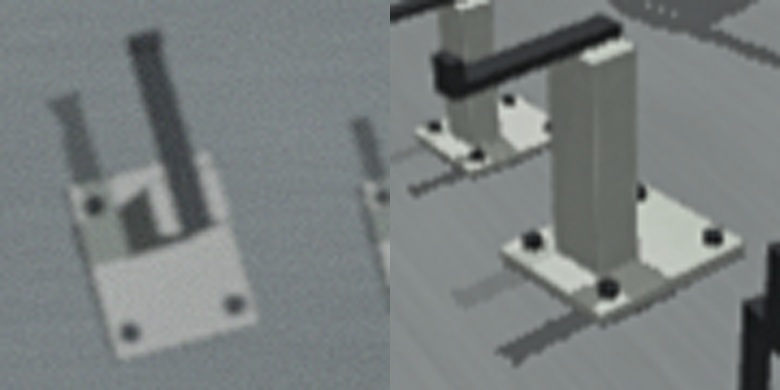

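View pics/gg.png

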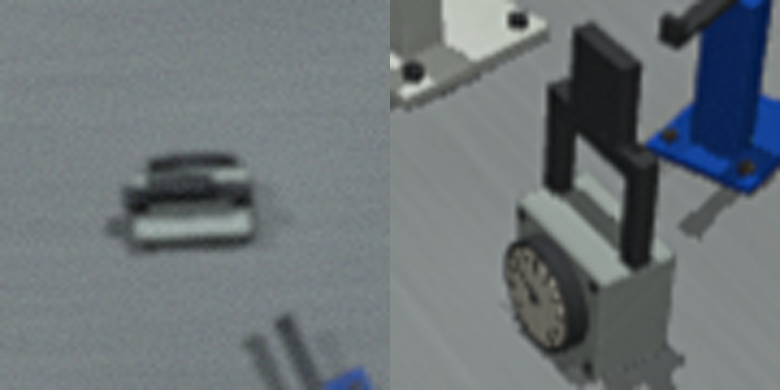

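```bash
cat > f.py <<'E'
from h import *
from scipy.optimize import least_squares
p=shot("top"); s=shot("scene"); k=90/390
def fit(nm,obs,x0):
    def res(v):
        c,n=np.cos(v[2]),np.sin(v[2]);o=[]
        for cam,X,uv in obs:
            W=[v[0]+c*X[0]-n*X[1],v[1]+n*X[0]+c*X[1],X[2]]
            o.append((proj(cam,W)[0]-uv))
        return np.ravel(o)
    r=least_squares(res,x0,loss="soft_l1");print(nm,np.round(r.x[:2],1),'yaw deg',np.round(np.degrees(r.x[2]),1));print(np.round(res(r.x).reshape(-1,2),1).tolist())
def T(X,u,v,l,t): return (p,X,np.array([l+u*k,t+v*k]))
def S(X,u,v,l,t): return (s,X,np.array([l+(u-390)*k,t+v*k]))
h=[T(X,u,v,360,170) for X,u,v in (((93,8,162),129,37),((93,-8,162),161,31))]+[S(X,u,v,245,100) for X,u,v in (((93,8,162),463,66),((93,8,142),457,97),((15,20,142),605,62),((15,20,6),603,278),((15,-20,142),552,50),((-15,20,142),636,42))]
fit("hook",h,[465,-220,.2])
g=[T(X,u,v,258,165) for X,u,v in (((-20,35,60),132,243),((-20,-35,60),253,238))]+[S(X,u,v,290,150) for X,u,v in (((5,-18,154),577,30),((5,18,154),634,70),((5,35,116),652,162),((20,-35,60),516,205),((20,35,60),601,290),((-20,35,60),672,258))]
fit("gauge",g,[488,28,.03])
E
python3 f.py
```

```text
hook [ 461.8 -212.1] yaw deg 12.2
[[0.0, 0.6], [-0.7, 0.4], [-1.9, -1.1], [0.3, 0.5], [-1.6, -0.4], [0.3, 1.4], [-0.6, -3.8], [1.7, 0.2]]
gauge [491.3  32.6] yaw deg 3.5
[[-1.1, 0.1], [-1.6, -1.2], [-0.4, -0.4], [-1.5, -0.0], [-1.2, 1.4], [0.3, -1.7], [1.9, -1.3], [2.7, -1.5]]
```

Call:
carry_out:
  plan:
    - [[0,0,0,2.9,-3.22,0,0],[0,0,0,2.9,-3.22,0,0],[0,0,0,2.9,-3.22,0,0],[0,0,0,2.9,-3.22,0,0],[0,0,0,2.9,-3.22,0,0],[0,0,0,2.9,-3.22,0,0],[0,0,0,2.9,-3.22,0,0],[0,0,0,2.9,-3.22,0,0]]

```text
time: 2.0
position: [374.4, -295.2, 256.6]
eef_rot: [3.141, -0.001, 0.392]
force: [1.5, -0.2, 0.0]
finger_gap: 85.1
finger_force: 0.0
```

Call:
carry_out:
  plan:
    - [[0,0,0,2.9,-3.22,0,0],[0,0,0,2.9,-3.22,0,0],[0,0,0,2.9,-3.22,0,0],[0,0,0,2.9,-3.22,0,0],[0,0,0,2.9,-3.22,0,0],[0,0,0,2.9,-3.22,0,0],[0,0,0,2.9,-3.22,0,0],[0,0,0,2.9,-3.22,0,0]]

```text
time: 2.8
position: [490.2, 31.8, 256.7]
eef_rot: [3.141, -0.001, 0.393]
force: [0.8, 0.2, -0.7]
finger_gap: 85.6
finger_force: 0.0
```

Call:
carry_out:
  plan:
    - [[0,0,-0.14,0,0,0,0],[0,0,-0.14,0,0,0,0],[0,0,-0.14,0,0,0,0],[0,0,-0.14,0,0,0,0],[0,0,-0.14,0,0,0,0],[0,0,-0.14,0,0,0,0],[0,0,-0.14,0,0,0,0],[0,0,-0.14,0,0,0,0]]

```text
time: 3.6
position: [489.8, 30.0, 256.4]
eef_rot: [3.141, -0.0, 1.519]
force: [-0.7, 0.7, 0.2]
finger_gap: 85.3
finger_force: 0.0
```

Call:
carry_out:
  plan:
    - [[0,0,-0.11,0,0,0,0],[0,0,0,0,0,0,0]]

```text
time: 3.8
position: [489.8, 30.0, 256.4]
eef_rot: [3.141, -0.0, 1.623]
force: [-0.3, -0.3, -0.2]
finger_gap: 85.6
finger_force: 0.0
```

```bash
cat >> h.py <<'E'
def togo(xyz,yaw):
    "shift (cm, tool axes) and turn to a down-pointing pose"
    from scipy.spatial.transform import Rotation as R
    st=manip.get_state();A=R.from_euler('xyz',st["eef_rot"]);B=R.from_euler('xyz',[np.pi,0,yaw])
    print('t',st["time"],'pos',np.round(st["position"],1),'rot',np.round(st["eef_rot"],3),'gap',round(st["finger_gap"],1),'F',np.round(st["force"],1))
    print('shift cm',np.round(A.inv().apply(np.array(xyz)-st["position"])/10,2),'turn',np.round((A.inv()*B).as_rotvec(),3))
E
python3 - <<'E'
from h import *
p=shot("scene");t=shot("top")
togo([490,31,145],np.pi/2+.055)
a=np.hstack([cv2.resize(x["color"][v:v+110,l:l+110,::-1],(400,400),interpolation=2) for x,v,l in ((t,155,250),(p,120,280))])
cv2.imwrite('pics/ab.png',a)
E
```

```text
t 3.9 pos [489.8  30.  256.4] rot [3.141 0.    1.62 ] gap 85.6 F [ 0.6 -0.3  0.4]
shift cm [ 0.1   0.02 11.14] turn [ 0.     0.    -0.006]
```

View pics/ab.png

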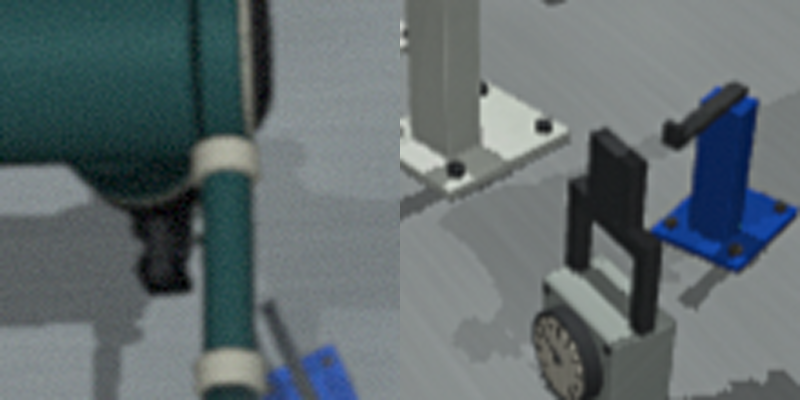

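The gauge stands upright under the arm with its tab at (615,165), and the gripper is still above the crop. I'll lower and look before closing.

Call:
carry_out:
  plan:
    - [[0,0,0,0.05,0,3,0],[0,0,0,0.05,0,3,0],[0,0,0,0,0,3,0],[0,0,0,0,0,2.1,0.3],[0,0,0,0,0,0,0.4],[0,0,0,0,0,0,0.4]]

```text
time: 4.5
position: [489.8, 31.0, 145.5]
eef_rot: [-3.141, -0.0, 1.622]
force: [0.7, 0.4, 0.7]
finger_gap: 50.9
finger_force: 0.0
```

```bash
python3 - <<'E'
from h import *
p=shot("scene")
togo([490,31,145],np.pi/2+.055)
cv2.imwrite('pics/ac.png',cv2.resize(p["color"][90:240,270:420,::-1],(600,600),interpolation=2))
E
```

```text
t 4.55 pos [490.7  31.  146.5] rot [3.14  0.    1.622] gap 51.0 F [0.8 0.2 0.6]
shift cm [ 0.   -0.07  0.15] turn [ 0.002  0.    -0.004]
```

View pics/ac.png

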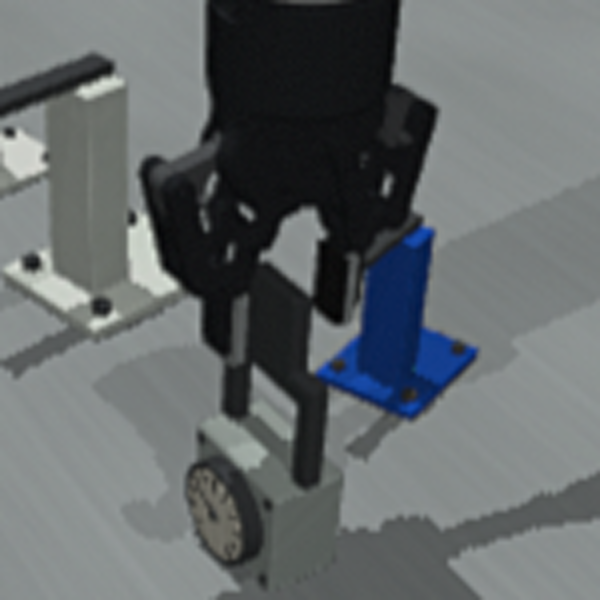

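The two pads, at (240,325) and (345,290), straddle the tab at (280,320). I'll close.

Call:
carry_out:
  plan:
    - [[0,0,0,0,0,0,0.7],[0,0,0,0,0,0,1],[0,0,0,0,0,0,1],[0,0,0,0,0,0,1],[0,0,0,0,0,0,1],[0,0,0,0,0,0,1]]

```text
time: 5.15
position: [490.9, 31.0, 146.5]
eef_rot: [3.139, 0.0, 1.623]
force: [0.9, 0.9, 5.4]
finger_gap: 9.1
finger_force: 60.0
```

Call:
carry_out:
  plan:
    - [[0,0,0,0,0,-1,1],[0,0,0,0,0,-2,1],[0,0,0,0,0,-3,1],[0,0,0,0,0,-3,1],[0,0,0,0,0,-2,1],[0,0,0,0,0,0,1]]

```text
time: 5.75
position: [491.2, 31.0, 258.4]
eef_rot: [3.137, 0.0, 1.623]
force: [0.9, 0.5, -2.8]
finger_gap: 9.3
finger_force: 58.7
```

```bash
python3 - <<'E'
from h import *
c,s=np.cos(.213),np.sin(.213)
togo([461.8+c*130,-212.1+s*130,256],np.pi/2+.213)
E
```

```text
t 5.75 pos [491.2  31.  258.4] rot [3.137 0.    1.623] gap 9.3 F [ 0.9  0.5 -2.8]
shift cm [-22.04   8.63   0.28] turn [ 0.005  0.001 -0.161]
```

Call:
carry_out:
  plan:
    - [[0,0,0,-1.8,2.3,0,1],[0,0,0,-2.7,2.3,0,1],[0,0,0,-3,2,0,1],[0,0,0,-3,1.5,0,1],[0,0,0,-3,1,0,1],[0,0,0,-3,0.8,0,1],[0,0,0,-2.9,0.5,0,1],[0,0,0,-2.3,0.2,0,1]]

```text
time: 6.55
position: [605.9, -181.5, 252.1]
eef_rot: [-3.137, -0.001, 1.622]
force: [-0.6, 0.8, -2.5]
finger_gap: 9.2
finger_force: 59.3
```

Call:
carry_out:
  plan:
    - [[0,0,-0.08,0,0,0,1],[0,0,-0.08,0,0,0,1],[0,0,0,0,0,1.5,1],[0,0,0,0,0,1.5,1],[0,0,0,0,0,1.2,1],[0,0,0,0,0,0,1],[0,0,0,0,0,0,1]]

```text
time: 7.25
position: [606.3, -179.8, 212.0]
eef_rot: [-3.14, -0.001, 1.783]
force: [-0.4, -0.1, -2.0]
finger_gap: 8.8
finger_force: 59.3
```

```bash
python3 - <<'E'
from h import *
c,s=np.cos(.213),np.sin(.213)
p=shot("scene");t=shot("top")
for x in (120,60): togo([461.8+c*x,-212.1+s*x,216.5],np.pi/2+.213)
a=np.hstack([cv2.resize(x["color"][v:v+120,l:l+120,::-1],(400,400),interpolation=2) for x,v,l in ((t,130,340),(p,60,210))])
cv2.imwrite('pics/ad.png',a)
E
```

```text
t 7.35 pos [ 607.4 -180.2  213.9] rot [3.141e+00 1.000e-03 1.783e+00] gap 9.0 F [ 0.1  0.5 -2.8]
shift cm [-0.04 -2.9  -0.26] turn [ 0.001  0.001 -0.001]
t 7.35 pos [ 607.4 -180.2  213.9] rot [3.141e+00 1.000e-03 1.783e+00] gap 9.0 F [ 0.1  0.5 -2.8]
shift cm [-0.05 -8.9  -0.27] turn [ 0.001  0.001 -0.001]
```

View pics/ad.png

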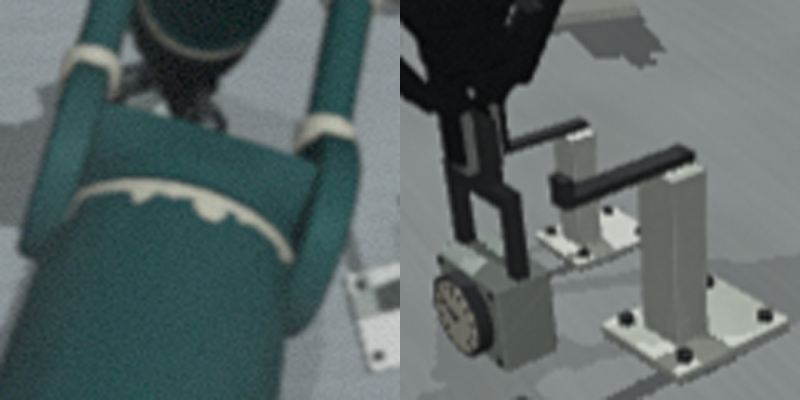

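The gauge hangs in front of the hook with its dial outward, the window centred near (490,215) and in line with the tip at (563,190). I'll thread it on in slow steps, watching the force.

Call:
carry_out:
  plan:
    - [[0,0,0,0,-1,-0.3,1],[0,0,0,0,-1.2,0,1],[0,0,0,0,-1.2,0,1],[0,0,0,0,-1.2,0,1],[0,0,0,0,0,0,1]]

```text
time: 7.85
position: [559.8, -190.3, 216.3]
eef_rot: [-3.141, -0.0, 1.782]
force: [-0.0, 0.1, -2.4]
finger_gap: 9.0
finger_force: 59.4
```

Call:
carry_out:
  plan:
    - [[0,0,0,0,-1.2,0,1],[0,0,0,0,-1.2,0,1],[0,0,0,0,-1.2,0,1],[0,0,0,0,-0.7,0,1],[0,0,0,0,0,0,1],[0,0,0,0,0,0,1]]

```text
time: 8.45
position: [520.0, -199.1, 216.5]
eef_rot: [3.141, 0.0, 1.782]
force: [-0.5, 0.6, -3.6]
finger_gap: 9.2
finger_force: 59.4
```

```bash
python3 - <<'E'
from h import *
c,s=np.cos(.213),np.sin(.213)
p=shot("scene")
togo([461.8+c*60,-212.1+s*60,192.5],np.pi/2+.213)
cv2.imwrite('pics/ae.png',cv2.resize(p["color"][70:170,220:320,::-1],(600,600),interpolation=2))
E
```

```text
t 8.5 pos [ 520.2 -199.   216.5] rot [3.141 0.    1.783] gap 9.0 F [-1.2  0.2 -3. ]
shift cm [-0.04  0.01  2.4 ] turn [ 0.001  0.    -0.001]
```

View pics/ae.png

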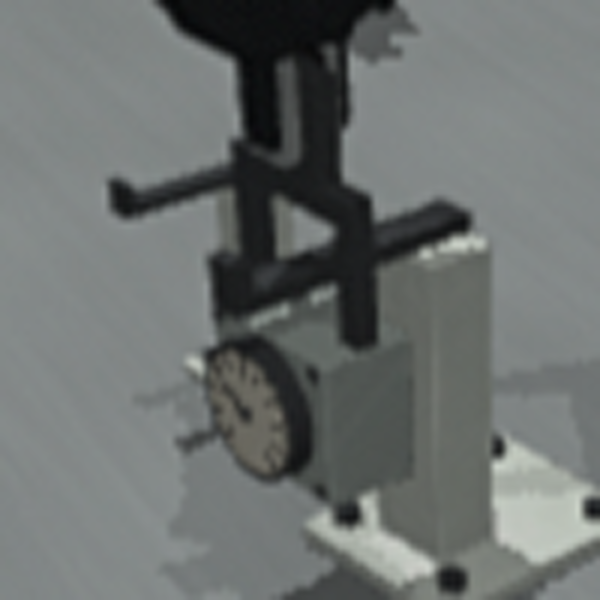

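The window is around the bar, with the tip at (225,290) ahead of the frame and the housing clear of the column. I'll lower to contact.

Call:
carry_out:
  plan:
    - [[0,0,0,0,0,0.7,1],[0,0,0,0,0,0.7,1],[0,0,0,0,0,0.6,1],[0,0,0,0,0,0,1],[0,0,0,0,0,0,1]]

```text
time: 9.0
position: [519.7, -198.8, 195.7]
eef_rot: [-3.141, -0.001, 1.783]
force: [0.6, -0.6, -3.0]
finger_gap: 9.0
finger_force: 59.4
```

Call:
carry_out:
  plan:
    - [[0,0,0,0,0,0.15,1],[0,0,0,0,0,0.1,1],[0,0,0,0,0,0,1],[0,0,0,0,0,0,1]]

```text
time: 9.4
position: [520.0, -199.0, 193.9]
eef_rot: [3.141, 0.0, 1.783]
force: [0.4, -0.8, -2.5]
finger_gap: 9.2
finger_force: 59.4
```

Call:
carry_out:
  plan:
    - [[0,0,0,0,0,0.1,1],[0,0,0,0,0,0.05,1],[0,0,0,0,0,0,1],[0,0,0,0,0,0,1]]

```text
time: 9.8
position: [520.0, -199.0, 192.5]
eef_rot: [3.141, 0.0, 1.783]
force: [0.6, 0.6, -1.1]
finger_gap: 9.0
finger_force: 59.7
```

Call:
carry_out:
  plan:
    - [[0,0,0,0,0,0.05,1],[0,0,0,0,0,0.05,1],[0,0,0,0,0,0,1],[0,0,0,0,0,0,1]]

```text
time: 10.2
position: [520.0, -199.0, 192.4]
eef_rot: [3.141, 0.0, 1.783]
force: [-2.5, 0.9, 5.2]
finger_gap: 9.5
finger_force: 60.7
```

Call:
carry_out:
  plan:
    - [[0,0,0,0,0,-0.05,1],[0,0,0,0,0,0,1],[0,0,0,0,0,0,0.85],[0,0,0,0,0,0,0.8],[0,0,0,0,0,0,0.7],[0,0,0,0,0,0,0.6],[0,0,0,0,0,0,0.6],[0,0,0,0,0,0,0.6]]

```text
time: 11.0
position: [519.9, -199.0, 191.7]
eef_rot: [-3.142, -0.0, 1.783]
force: [1.1, -0.7, 0.4]
finger_gap: 34.2
finger_force: 0.0
```

```bash
python3 - <<'E'
from h import *
p=shot("scene")
togo([520,-199,192.5],np.pi/2+.213)
cv2.imwrite('pics/af.png',cv2.resize(p["color"][70:170,220:320,::-1],(600,600),interpolation=2))
E
```

```text
t 11.05 pos [ 519.9 -199.   191.7] rot [ 3.142 -0.     1.783] gap 34.0 F [ 0.1 -0.3  0.2]
shift cm [-0.01  0.01 -0.08] turn [ 0.    -0.    -0.001]
```

View pics/af.png

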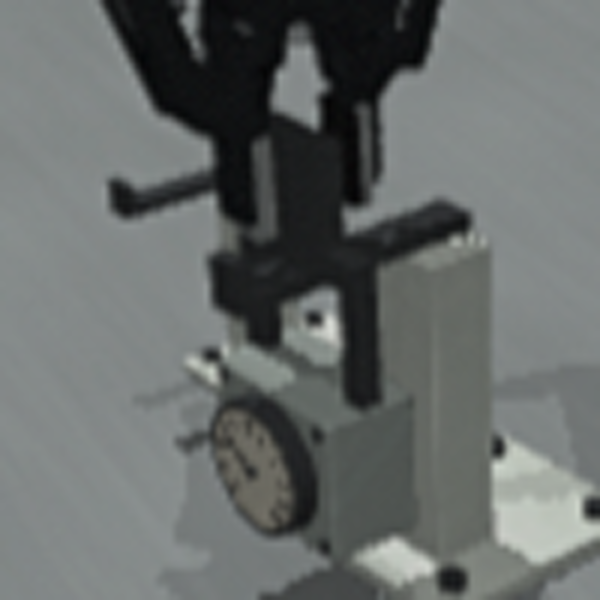

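The gauge hangs upright on the bar, with its top bar at (340,260), the dial outward and the fingers clear of the tab. I'll lift straight up.

Call:
carry_out:
  plan:
    - [[0,0,0,0,0,-0.7,0.6],[0,0,0,0,0,-1.5,0.6],[0,0,0,0,0,-2,0.6],[0,0,0,0,0,-2.5,0.6],[0,0,0,0,0,-3,0.6],[0,0,0,0,0,-3,0.6],[0,0,0,0,0,0,0.6],[0,0,0,0,0,0,0.6]]

```text
time: 11.85
position: [520.6, -199.2, 321.1]
eef_rot: [3.138, 0.002, 1.783]
force: [0.0, -0.5, 0.1]
finger_gap: 34.2
finger_force: 0.0
```

```bash
python3 - <<'E'
from h import *
ps=[shot("scene") for _ in range(6)]
d=np.abs(ps[0]["color"][100:165,220:320].astype(int)-ps[-1]["color"][100:165,220:320]).mean();print('motion',d)
cv2.imwrite('pics/ag.png',cv2.resize(ps[-1]["color"][70:170,220:320,::-1],(500,500),interpolation=2))
E
```

```text
motion 0.7871794871794872
```

View pics/ag.png

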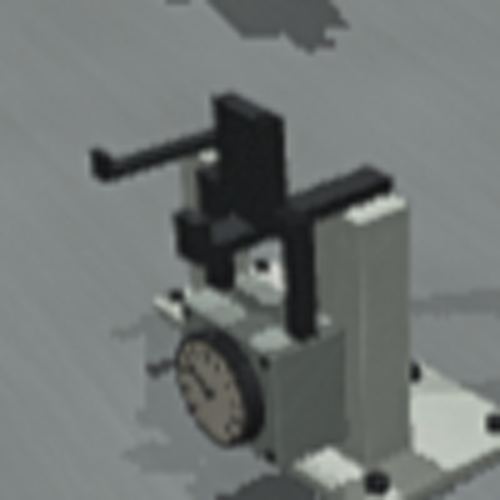

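The gauge hangs upright and square on the hook, with the dial outward at (212,390) and the gripper well clear. The change between frames is at noise level.

```bash
python3 -c "
from workcell import manip
print(manip.close_job())"
```

```text
the job is handed in; nothing more can be done
None
```

The gauge unit hangs by its window on the larger white post's hook, dial outward, straight and still; the plain box and the cylinder were not touched, and the job was handed in at about 12 s.

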